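Load the steriliser tray from the drying turntable

ROBOT

A 6-joint arm with a two-finger parallel gripper is mounted at the origin on a cart in front of the work surface, level with it; the furniture and walls round the work are solid. World frame = base frame: x ahead of the robot, y to its left, z up, the work surface at z = 0. Lengths are in m, angles in rad, forces in N, time in s.
With the tool pointing down it reaches from about 0.3 to 0.85 m from the base axis. Payload 4.2 kg.
Tool frame: the origin (TCP) lies midway between the tips of the shut fingers; the grasp point (between the pads) lies 19 mm behind it; z points along the fingers, y is the line along which they close (so a half turn about z gives the same grasp; the last joint's range is limited). The gripper opens to 91 mm and grips with 3 to 60 N. Pads are 32 mm wide; open, the fingers measure 118 mm over their backs; the gripper's body (76 mm by 178 mm) begins 60 mm behind the grasp point.
Start: joints at [1.248, 0.32, 1.565, -0, 1.257, -0.02], TCP at [0.171, 0.549, 0.214] pointing down, gripper open.
Joint ranges: [-3.11, 3.11], [-0.84, 2.01], [0.21, 2.61], [-1.34, 4.49], [0.05, 2.63], [-2.56, 2.56]. Speed limits (rad/s): [2.57, 2.57, 3.14, 3.14, 3.14, 3.14].

INTERFACE

Orientations are given as a unit quaternion [x, y, z, w].
In Python, from station import arm, imaging, models gives the robot as it stands.
- The arm moves only by the tool arm_command, never from a script. Its argument "rows" is one flat list of numbers, 7 for each row, row after row: the shift along the tool's x, y, z in mm, then the turn, a rotation vector about the tool's x, y, z in degrees, then the opening, from -1 (shut) to 1 (fully open). In form: [dx, dy, dz, rx, ry, rz, jaw, dx, dy, dz, rx, ry, rz, jaw, ...]. A call has 1 to 20 rows; each row is the pose to reach, as a shift and turn from the pose commanded when the call began, along the tool's axes at that moment; what a row does not reach only later rows make up. A row lasts 1/8 s, in which the tool goes at most 62.5 mm and 10.7 degrees, less where a joint would pass 70% of its speed; a pose out of reach is approached as far as the arm can. A call with a gripper value outside its range is refused whole. The fingers move at their own pace and stop on an object; "grip_force" is the grip in N (left out, the last holds). Time passes only in rows, so rows that repeat a pose let the fingers close. It gives the time, the measured TCP pose, the force, the opening and the grip force at its end, in the units of the state.
- arm.get_obs(): the state, without advancing time (a new reading comes with each control period).
- imaging.read_camera(name): name is "scene" or "top"; returns a dict with "img" (480x640x3 uint8, red, green, blue), "camera_matrix" (3x3 intrinsics, pixels), "cam_to_world" (4x4, takes a point from camera to world coordinates). Camera axes: x right, y down, z forward; pixel columns grow to the right and rows downward; lengths in m; the calibration is good to about 2 mm. A picture is of the moment at which its call begins. There is no depth.
- arm.close_job(): hands the job in; it is judged then, once.
Trained networks look in the newest picture that a camera, given by its name, has taken for a name from the list of things; names that differ only in an ending like _2 or _b are one class to them, and where a whole thing is asked for, a point or a joint stands for the part that bears it (a point fixed in the world has none). Each returns a list of dicts, best first, with "confidence" (0 to 1); they miss things now and then, are a little off and sometimes report something else, mostly with a low value. They report only what shows in the picture. A call takes as long as a camera call. They do not tell look-alikes from the thing itself.
- models.boxes_of(camera, target): "location" ([x, y, z] in m, in the coordinates of the camera as it stood for that picture, good to about 4 mm: the middle of the surface that is visible of it).
The state is a dict: "time": time; "qpos": joint angles; "joint_vel": joint speeds; "effort": joint torques, N m; "ee_pos": TCP position; "eef_rot": TCP orientation; "contact_force": force on the tool from outside, world axes, zero at the start; "ft_torque": the same for the moment, N m; "gripper_width": opening from 0.0 (shut) to 1.0 (fully open); "grip_force": force on a finger pad.
Only numpy, scipy, OpenCV 4.12 (cv2) and the standard library are available. Lean on these libraries where they do the work, as an engineer would, in place of code of your own. Each camera call takes 0.05 s, during which the arm holds its last target. There are 200 camera calls.

TASK

Make up the steriliser load: put every rubber stopper from the drying turntable into a square well of the tray, one to a well, and lift the data logger off its hook and set it down in the tray's long well. When all is loaded, swing the keeper bar shut over the stoppers until it clicks past its detent; leave the beaker, the dropper bottle and the tape roll where they are.

Things in the scene. Friction and masses are not known exactly. Their poses are not given: they have to be found in the camera images.
- tray: the steriliser tray: a fixed aluminium plate 166 x 190 x 13 mm with four square wells, one long well and a keeper bar. Origin on the bench in the middle of the four square wells; z up; x points from the square wells to the long well (roughly away from the robot), y roughly left. The plate reaches from x = -60 to +106 mm and y = -93 to +97 mm
- tray_bar (a joint): keeper bar's swing about its upright pivot, rad: 0 = shut, along the tray's +y between the two rows of square wells; opens counter-clockwise from above, towards the tray's -x, up to 1.75; starts at 1.45 to 1.6. Light friction, stays where left. Its nose must be pushed past a sprung detent ball in the last 0.1 rad (about 2 N at the knob), then it snaps to 0; above about 0.05 it is not latched
- bar_pivot (a point): on the pivot axis of the keeper bar, 78 mm from the tray's origin along its -y, 42 mm above the bench
- bar_knob (a point): middle of the bar's upright black knob: a pin of 14 mm diameter, 45 to 75 mm above the bench, 135 mm from the pivot; pinch it from above. The bar is 18 mm wide (a plate on it 44 mm wide from 26 to 126 mm from the pivot), 40 to 45 mm above the bench. When shut, the latch post, 49 mm high, is beyond the knob, 18 mm from its axis
- well_1 (a point): middle of the floor of a square well, 46 x 46 mm, 10 mm deep, floor 3 mm above the bench (tray x = -30 mm, y = +28 mm)
- well_2 (a point): middle of the floor of a square well, 46 x 46 mm, 10 mm deep, floor 3 mm above the bench (tray x = -30 mm, y = -28 mm)
- well_3 (a point): middle of the floor of a square well, 46 x 46 mm, 10 mm deep, floor 3 mm above the bench (tray x = +30 mm, y = +28 mm)
- well_4 (a point): middle of the floor of a square well, 46 x 46 mm, 10 mm deep, floor 3 mm above the bench (tray x = +30 mm, y = -28 mm)
- long_well (a point): middle of the floor of the long well, 40 mm along the tray's x by 100 mm along its y, 10 mm deep, floor 3 mm above the bench, 80 mm from the tray's origin along +x
- turntable_top (a point): middle of the top of the drying turntable, 28 mm above the bench: a round steel disc of 158 mm diameter with a 3 mm thick lip standing 8 mm above its top, that spins freely on its fixed foot at the lightest touch; a dome of 20 mm diameter and 6 mm height in the middle
- stopper_1_mid (a point): middle (14 mm above its underside) of a reddish rubber stopper, 28 mm high, tapered, 32 mm wide at its top end and about 26 mm at the bottom; three or four stoppers are present, standing on the turntable at the start
- stopper_2_mid (a point): middle (14 mm above its underside) of a reddish rubber stopper, 28 mm high, tapered, 32 mm wide at its top end and about 26 mm at the bottom; three or four stoppers are present, standing on the turntable at the start
- stopper_3_mid (a point): middle (14 mm above its underside) of a reddish rubber stopper, 28 mm high, tapered, 32 mm wide at its top end and about 26 mm at the bottom; three or four stoppers are present, standing on the turntable at the start
- stopper_4_mid (a point): middle (14 mm above its underside) of a reddish rubber stopper, 28 mm high, tapered, 32 mm wide at its top end and about 26 mm at the bottom; three or four stoppers are present, standing on the turntable at the start
- logger_mid (a point): middle of the data logger's body, a square steel block 30 x 30 x 44 mm, 90 g; z along its height. A stiff wire loop (5 mm wire) on top, 22 mm wide between wire centres, in its y-z plane, reaches 56 mm above this point; its opening is 29 mm high. At the start the loop hangs on the hook rod with this point 112 mm above the bench
- hook_tip (a point): upturned tip of the hook (6 mm rod) on a fixed stand. The rod is level, 160 mm above the bench, from the post 55 mm along the stand's -x (x of this frame points from tip to post, 63 mm away); the tip tops out at 173 mm. The logger hangs 18 mm from the tip: raise it 12 to 22 mm, then draw it along -x past the tip. Post 10 mm thick, 163 mm high, foot 60 mm wide
- beaker_mid (a point): middle of a glass beaker, 47 mm wide, 58 mm high, a bystander
- dropper_mid (a point): middle of an amber dropper bottle, 36 mm wide, 113 mm high, a bystander
- tape_mid (a point): middle of a tape roll lying flat, 66 mm wide, 18 mm high, a bystander
Not all that is in view belongs to the job. Leave any grey look-alike of the part that bears stopper_3_mid alone.

How it is judged:
By the outcome, as a careful person would: the job done as asked, in the order asked, and still so for the second after the job is handed in, with the robot touching nothing.
Of stopper_1, stopper_2, stopper_3, stopper_4 only 3 to 4 are there at a start; the rules pass over those that are not, and their reading is None.
At some moment in a run one of stopper_1, stopper_2, stopper_3, stopper_4 may be knocked a few centimetres aside while the robot is not near it.
Once in a run the grip may slacken for a moment while it holds something.
It also fails if it takes over 210 s, if anything falls off the work surface, if the arm or the gripper's body presses on something with over 40 N, if the wrist force passes 120 N, or if a joint passes its speed limit or range.

## Working session

There is one attempt and no reset: what is moved stays moved. The work goes in short steps, Python scripts to look and compute and a tool call to move; the robot and the scene stay as the last step left them, time stands still between calls to the robot, and variables do not carry over. Pictures are saved under pics/ and viewed, at most 14 in all, crops included, and the job is handed in when it is done.

Besides the shell and the picture viewer there is one more tool, called as a command line: name --argument value ..., lists and objects as JSON in quotes. arm_command: Moves the arm, as the interface text tells. Its arguments: {"type":"object","properties":{"rows":{"type":"array","items":{"type":"number"}},"grip_force":{"type":"number"}},"required":["rows"]}

```bash
ls; mkdir -p pics
cat > h.py <<'E'
from station import arm, imaging, models
import numpy as np, cv2
def cam(n):
    c=imaging.read_camera(n); return c['img'],np.array(c['camera_matrix']),np.array(c['cam_to_world'])
def save(img,f): cv2.imwrite('pics/'+f,img[:,:,::-1])
def ray(K,T,u,v,z):
    d=T[:3,:3]@np.linalg.solve(K,[u,v,1]); o=T[:3,3]; return o+d*(z-o[2])/d[2]
def proj(K,T,p):
    q=T[:3,:3].T@(np.array(p)-T[:3,3]); q=K@q; return q[:2]/q[2]
def find(n,t,K,T,mn=0.2):
    out=[]
    for b in models.boxes_of(n,t):
        if b['confidence']<mn: continue
        p=np.array(b['location']); w=T[:3,:3]@p+T[:3,3]
        out.append((round(b['confidence'],2),w.round(3),proj(K,T,w).round(0)))
    return out
E
python3 - <<'E'
from h import *
o=arm.get_obs()
for k in o: print(k,np.round(o[k],3))
for n in ['scene','top']:
    i,K,T=cam(n); save(i,n+'0.png'); print(n,K.round(1).tolist(),T.round(3).tolist())
    for t in ['tray','tray_bar','stopper_1_mid','logger_mid','hook_tip','turntable_top','beaker_mid','dropper_mid','tape_mid','bar_knob']:
        for r in find(n,t,K,T): print(t,*r)
E
```

```text
pics
time 0.0
qpos [ 1.248  0.32   1.566 -0.     1.257 -0.02 ]
joint_vel [ 0.    -0.001 -0.001  0.001  0.    -0.   ]
effort [  0.    -41.247 -23.198   0.073   0.046  -0.   ]
ee_pos [0.171 0.548 0.213]
eef_rot [ 0.151  0.989 -0.001 -0.   ]
contact_force [-0.872 -0.088 -0.058]
ft_torque [-0.001 -0.048  0.028]
grip_force 0.0
gripper_width 1.007
scene [[590.3, 0.0, 328.3], [0.0, 590.3, 224.5], [0.0, 0.0, 1.0]] [[0.864, -0.37, 0.341, 0.241], [-0.503, -0.621, 0.601, -0.262], [-0.01, -0.691, -0.722, 0.773], [0.0, 0.0, 0.0, 1.0]]
tray 0.91 [0.545 0.157 0.015] [367. 324.]
tray 0.61 [0.601 0.326 0.125] [342. 193.]
tray_bar 0.8 [0.456 0.075 0.048] [346. 381.]
tray_bar 0.68 [0.447 0.378 0.026] [247. 250.]
stopper_1_mid 0.52 [0.421 0.209 0.036] [279. 326.]
logger_mid 0.72 [0.598 0.328 0.123] [340. 194.]
logger_mid 0.31 [0.427 0.34  0.058] [244. 258.]
hook_tip 0.58 [0.638 0.343 0.012] [354. 227.]
turntable_top 0.69 [0.448 0.379 0.029] [248. 248.]
turntable_top 0.55 [0.565 0.495 0.017] [279. 189.]
beaker_mid 0.78 [0.426 0.207 0.036] [282. 326.]
dropper_mid 0.66 [0.624 0.46  0.052] [315. 175.]
tape_
[... 227 characters left out ...]
-0.988, 0.977], [0.0, 0.0, 0.0, 1.0]]
tray 0.91 [0.557 0.133 0.013] [409. 252.]
tray_bar 0.59 [0.474 0.077 0.045] [445. 296.]
tray_bar 0.55 [0.429 0.351 0.056] [290. 324.]
stopper_1_mid 0.31 [0.45  0.43  0.056] [245. 312.]
logger_mid 0.58 [0.591 0.329 0.134] [299. 224.]
hook_tip 0.81 [0.641 0.346 0.016] [294. 209.]
turntable_top 0.9 [0.446 0.386 0.023] [273. 314.]
turntable_top 0.51 [0.47  0.076 0.045] [446. 297.]
beaker_mid 0.91 [0.426 0.206 0.016] [372. 324.]
beaker_mid 0.35 [0.561 0.136 0.01 ] [407. 249.]
dropper_mid 0.78 [0.619 0.462 0.06 ] [228. 218.]
tape_mid 0.66 [0.565 0.503 0.02 ] [210. 250.]
tape_mid 0.66 [0.555 0.137 0.018] [408. 252.]
bar_knob 0.96 [0.469 0.071 0.048] [449. 298.]
```

View pics/scene0.png

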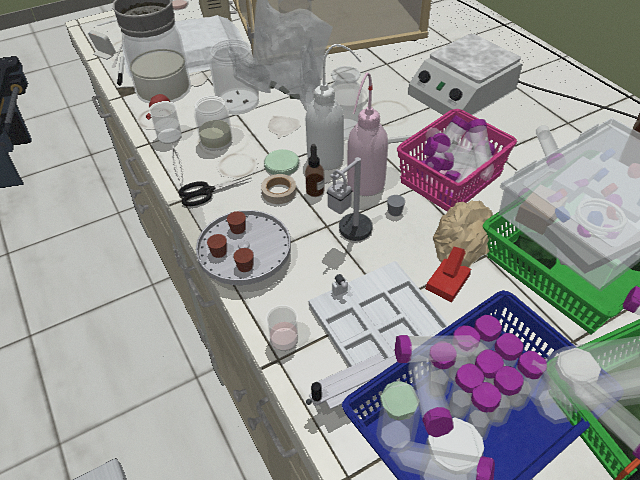

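View pics/top0.png

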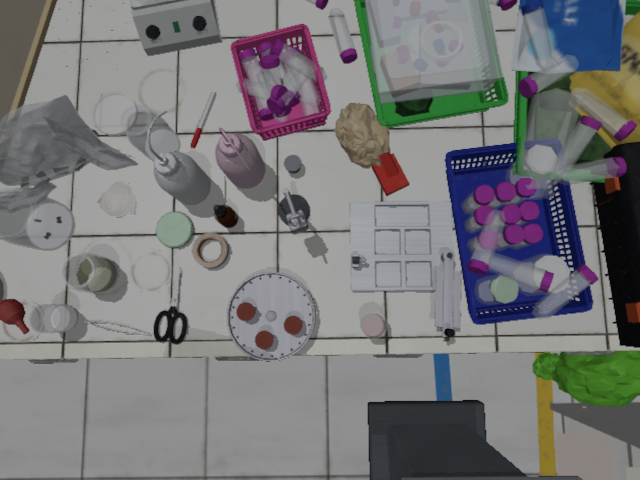

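The three reddish stoppers are on the turntable at top (247,312), (264,340) and (293,325). Things that could be mistaken for them are the grey cap at (292,164), the beaker at (373,325) and the purple caps in the blue basket. The logger hangs near (296,222), the tray is at (400,245), and the knob is at (449,333).

Run:
```python
import cv2
a=cv2.imread('pics/top0.png'); b=cv2.imread('pics/scene0.png')
cv2.imwrite('pics/c1.png',cv2.resize(a[150:350,215:475],None,fx=3,fy=3,interpolation=2)[:600,:800])
cv2.imwrite('pics/c2.png',cv2.resize(b[150:350,190:450],None,fx=3,fy=3,interpolation=2))
```

```text
(no output)
```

View pics/c1.png

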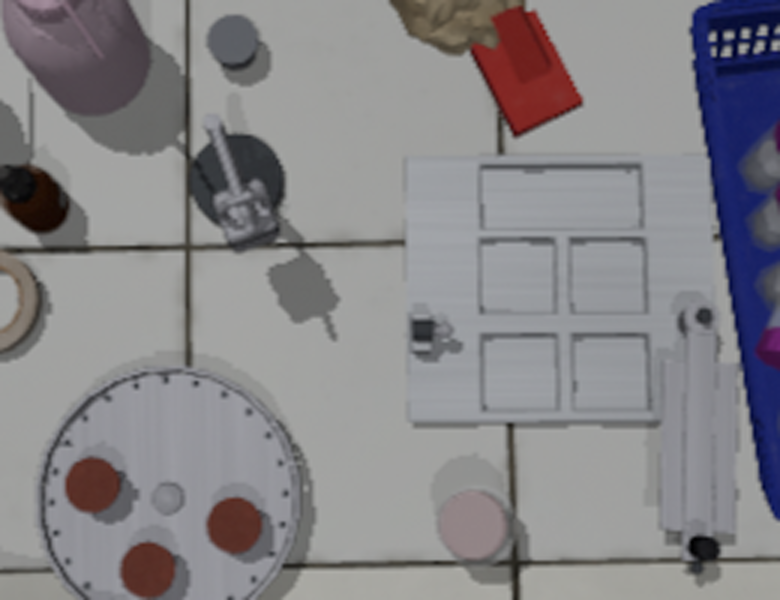

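View pics/c2.png

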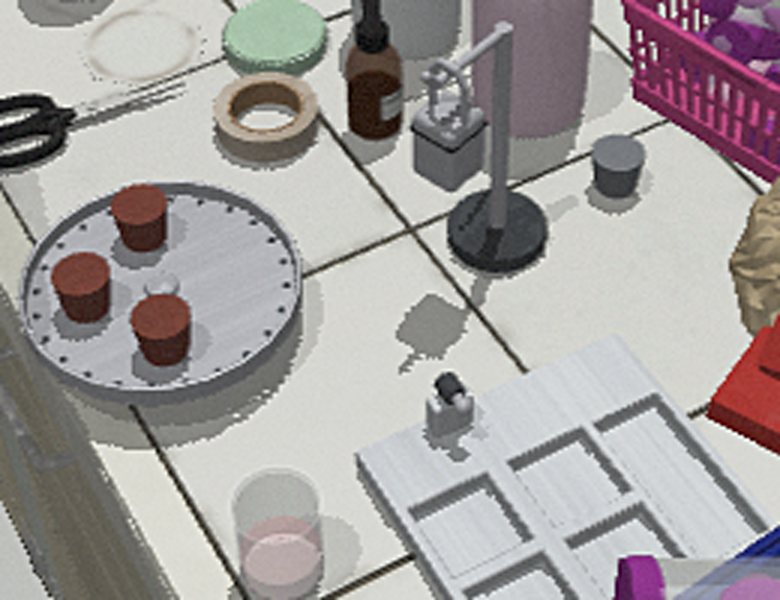

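```bash
cat > m.py <<'E'
from h import *
i,K,T=cam('top'); j,K2,T2=cam('scene')
c=lambda x,y,z: ray(K,T,215+(x+.0)/3,150+(y)/3,z)
c2=lambda x,y,z: ray(K2,T2,190+x/3,150+y/3,z)
if __name__=='__main__':
    tp={'w3':(518,276,30,28),'w4':(608,275,30,-28),'w1':(519,372,-30,28),'w2':(614,370,-30,-28),'lw':(560,196,80,0)}
    P=[];Q=[]
    for k,(x,y,a,b) in tp.items():
        p=c(x,y,.013); P.append(p[:2]); Q.append((a/1e3,b/1e3)); print(k,p.round(4))
    P=np.array(P);Q=np.array(Q)
    pm,qm=P.mean(0),Q.mean(0); H=(Q-qm).T@(P-pm); th=np.arctan2(H[0,1]-H[1,0],H[0,0]+H[1,1])
    R=np.array([[np.cos(th),-np.sin(th)],[np.sin(th),np.cos(th)]]); o=pm-R@qm
    print('tray',o,th,'res',(P-(Q@R.T+o)).round(4).tolist())
    for n,x,y,z in [('piv',703,316,.05),('knob',703,547,.075)]+[('stp',x,y,.056) for x,y in [(93,485),(148,570),(235,525)]]+[('tt',168,495,.034),('posttop',213,122,.163),('foot',237,182,.012),('basket corner tl',700,15,.08),('basket bl',770,515,.08),('beaker',473,525,.03)]: print(n,c(x,y,z).round(4))
    print('scene:')
    for n,x,y,z in [('posttop',503,30,.163),('tip',430,76,.173),('loggertop',448,118,.134),('stp',139,203,.056),('stp',81,272,.056),('stp',161,315,.056)]: print(n,c2(x,y,z).round(4))
E
python3 m.py
```

```text
w3 [0.5755 0.1722 0.013 ]
w4 [0.5751 0.1165 0.013 ]
w1 [0.5159 0.1736 0.013 ]
w2 [0.5161 0.1154 0.013 ]
lw [0.6255 0.1443 0.013 ]
tray [0.54563326 0.14442229] -0.0019507782516720359 res [[-0.0002, -0.0002], [-0.0005, 0.0002], [0.0003, 0.0011], [0.0006, -0.0011], [-0.0001, 0.0]]
piv [0.5444 0.0673 0.05  ]
knob [0.4106 0.0796 0.075 ]
stp [0.451  0.4285 0.056 ]
stp [0.4017 0.3962 0.056 ]
stp [0.4266 0.3455 0.056 ]
tt [0.4446 0.3873 0.034 ]
posttop [0.6409 0.347  0.163 ]
foot [0.6388 0.3465 0.012 ]
basket corner tl [0.7198 0.0664 0.08  ]
basket bl [0.4279 0.0422 0.08  ]
beaker [0.424  0.2057 0.03  ]
scene:
posttop [0.6415 0.345  0.163 ]
tip [0.5838 0.3235 0.173 ]
loggertop [0.5973 0.3279 0.134 ]
stp [0.4537 0.429  0.056 ]
stp [0.4047 0.3967 0.056 ]
stp [0.4294 0.3459 0.056 ]
```

In the crops, the three reddish stoppers on the turntable are the only match, and the grey look-alike stands at c1 (238,40), behind the hook. The tray is nearly aligned with the world axes, and the hook rod points at about 21°. I'll start with the stopper at (.452,.429).

arm_command --rows '[-38,-4,10,0,0,9.1,0.05,-76,-8,20,0,0,18.2,0.05,-114,-12,30,0,0,27.3,0.05,-152,-16,40,0,0,36.4,0.05,-190,-20,50,0,0,45.4,0.05,-228,-24,60,0,0,54.5,0.05,-266,-28,70,0,0,63.6,0.05,-304,-31,80,0,0,72.6,0.05,-304,-31,80,0,0,72.6,0.05,-304,-31,80,0,0,72.6,0.05]' --grip_force 15

```text
time: 2.45
ee_pos: [0.452, 0.4288, 0.134]
eef_rot: [0.707, 0.708, -0.0, -0.0]
contact_force: [0.4, -0.4, 0.5]
gripper_width: 0.524
grip_force: 0.0
```

```bash
cat >> h.py <<'E'
def red(K,T,img,z=.056):
    hsv=cv2.cvtColor(img,cv2.COLOR_RGB2HSV); h,s,v=cv2.split(hsv)
    m=(((h<10)|(h>172))&(s>110)&(v>40)).astype(np.uint8)
    n,l,st,ce=cv2.connectedComponentsWithStats(m); out=[]
    for k in range(1,n):
        if st[k,4]>60:
            p=ray(K,T,*ce[k],z)
            if .35<p[0]<.75 and 0<p[1]<.5: out.append((st[k,4],ce[k].round(0),p.round(4)))
    return out
def go(x,y,z,ang):
    from scipy.spatial.transform import Rotation as R
    o=arm.get_obs(); q=R.from_quat(o['eef_rot']); m=q.as_matrix()
    cur=np.degrees(np.arctan2(m[1,1],m[0,1])); d=(cur-ang+90)%180-90
    print('at',np.round(o['ee_pos'],4),'ty',round(cur,1),'w',round(o['gripper_width'],3),'grip',round(o['grip_force'],1),'t',round(o['time'],2),'q6',round(o['qpos'][5],2))
    print('shift mm',(m.T@(np.array([x,y,z])-o['ee_pos'])*1e3).round(1),'rz',round(d,1),'tilt',m[:,2].round(3))
E
python3 - <<'E'
from h import *
i,K,T=cam('top'); print(red(K,T,i))
j,K2,T2=cam('scene'); print(red(K2,T2,j)); 
for p in [(345,405),(505,292)]:
  for z in (.06,.08,.1,.12): print(p,z,ray(K2,T2,*p,z).round(3))
go(.452,.4287,.043,0)
E
```

```text
[(np.int32(899), array([390., 173.]), array([0.6952, 0.1687, 0.056 ])), (np.int32(236), array([293., 324.]), array([0.4276, 0.3466, 0.056 ]))]
[(np.int32(266), array([236., 221.]), array([0.4496, 0.421 , 0.056 ])), (np.int32(302), array([217., 245.]), array([0.401 , 0.3883, 0.056 ])), (np.int32(1356), array([449., 276.]), array([0.6859, 0.1448, 0.056 ])), (np.int32(342), array([244., 259.]), array([0.4259, 0.3387, 0.056 ]))]
(345, 405) 0.06 [0.434 0.042 0.06 ]
(345, 405) 0.08 [0.429 0.033 0.08 ]
(345, 405) 0.1 [0.424 0.024 0.1  ]
(345, 405) 0.12 [0.418 0.016 0.12 ]
(505, 292) 0.06 [0.736 0.075 0.06 ]
(505, 292) 0.08 [0.722 0.065 0.08 ]
(505, 292) 0.1 [0.708 0.056 0.1  ]
(505, 292) 0.12 [0.694 0.046 0.12 ]
at [0.4515 0.4292 0.1344] ty 0.1 w 0.526 grip 0.0 t 2.55 q6 0.74
shift mm [-0.6  0.4 91.4] rz 0.1 tilt [ 0.     0.001 -1.   ]
```

arm_command --rows '[0,0,30,0,0,0,0.05,0,0,60,0,0,0,0.05,0,0,80,0,0,0,0.05,0,0,91,0,0,0,0.05,0,0,91,0,0,0,0.05,0,0,91,0,0,0,-0.5,0,0,91,0,0,0,-0.5,0,0,91,0,0,0,-0.5,0,0,91,0,0,0,-0.5,0,0,91,0,0,0,-0.5,0,0,80,0,0,0,-0.5,0,0,50,0,0,0,-0.5,0,0,10,0,0,0,-0.5,0,0,0,0,0,0,-0.5]' --grip_force 20

```text
time: 4.3
ee_pos: [0.4534, 0.4296, 0.1369]
eef_rot: [0.707, 0.707, 0.003, 0.0]
contact_force: [0.6, -0.3, -0.3]
gripper_width: 0.332
grip_force: 20.0
```

Run:
```python
from h import *
go(.5756,.1724,.134,0)
i,K,T=cam('scene'); save(i[100:420,150:550],'s1.png'); print(red(K,T,i))
```

```text
at [0.4534 0.4296 0.1369] ty 0.1 w 0.332 grip 20.0 t 4.3 q6 0.74
shift mm [-257.3  121.9    2.4] rz 0.1 tilt [ 0.004  0.003 -1.   ]
[(np.int32(296), array([217., 245.]), array([0.4012, 0.3879, 0.056 ])), (np.int32(1357), array([449., 275.]), array([0.6859, 0.1448, 0.056 ])), (np.int32(340), array([244., 259.]), array([0.4262, 0.3383, 0.056 ]))]
```

View pics/s1.png

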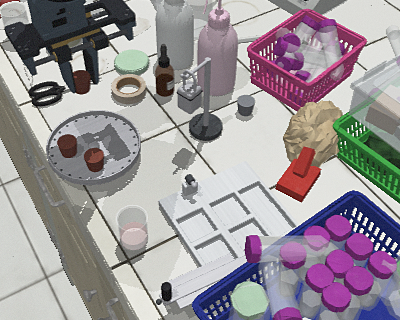

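The crop shows the stopper hanging in the fingers at (82,82), and the other two unmoved.

arm_command --rows '[-10,4,0,0,0,0,-0.5,-35,16,0,0,0,0,-0.5,-65,31,0,0,0,0,-0.5,-95,45,0,0,0,0,-0.5,-125,60,0,0,0,0,-0.5,-155,74,0,0,0,0,-0.5,-185,88,0,0,0,0,-0.5,-215,102,0,0,0,0,-0.5,-240,114,0,0,0,0,-0.5,-257,122,0,0,0,0,-0.5,-257,122,30,0,0,0,-0.5,-257,122,60,0,0,0,-0.5,-257,122,80,0,0,0,-0.5,-257,122,80,0,0,0,-0.5,-257,122,80,0,0,0,-0.5]'

```text
time: 6.22
ee_pos: [0.5749, 0.1718, 0.0543]
eef_rot: [0.707, 0.707, 0.0, 0.0]
contact_force: [-0.4, -0.3, 0.9]
gripper_width: 0.337
grip_force: 20.0
```

Run:
```python
from h import *
go(.5756,.1724,.0185,0)
```

```text
at [0.5749 0.1718 0.0543] ty 0.1 w 0.337 grip 20.0 t 6.22 q6 0.27
shift mm [ 0.6  0.7 35.8] rz 0.1 tilt [ 0.  0. -1.]
```

arm_command --rows '[0,0,15,0,0,0,-0.5,0,0,29,0,0,0,-0.5,0,0,36,0,0,0,-0.5,0,0,36,0,0,0,-0.5,0,0,36,0,0,0,0.05,0,0,36,0,0,0,0.05,0,0,36,0,0,0,0.05,0,0,20,0,0,0,0.05,0,0,-20,0,0,0,0.05,0,0,-60,0,0,0,0.05,0,0,-78,0,0,0,0.05,28,-22,-78,0,0,0,0.05,68,-52,-78,0,0,0,0.05,108,-83,-78,0,0,0,0.05,148,-114,-78,0,0,0,0.05,188,-145,-78,0,0,0,0.05,210,-162,-78,0,0,0,0.05,224,-172,-78,0,0,0,0.05,224,-172,-78,0,0,0,0.05,224,-172,-78,0,0,0,0.05]'

```text
time: 8.72
ee_pos: [0.4031, 0.3949, 0.1321]
eef_rot: [0.707, 0.707, 0.0, 0.0]
contact_force: [-0.0, 0.1, -0.1]
gripper_width: 0.527
grip_force: 0.0
```

Run:
```python
from h import *
j,K2,T2=cam('scene'); print(red(K2,T2,j)); save(cv2.resize(j[180:400,180:480],None,fx=2,fy=2),'s2.png')
go(.403,.3964,.043,0)
```

```text
[(np.int32(287), array([217., 245.]), array([0.4009, 0.3881, 0.056 ])), (np.int32(1357), array([449., 275.]), array([0.6859, 0.1448, 0.056 ])), (np.int32(304), array([244., 259.]), array([0.426 , 0.3374, 0.056 ])), (np.int32(371), array([378., 306.]), array([0.5599, 0.1528, 0.056 ]))]
at [0.4032 0.3947 0.1321] ty -0.0 w 0.525 grip 0.0 t 8.78 q6 0.76
shift mm [ 1.7 -0.2 89.1] rz -0.0 tilt [ 0. -0. -1.]
```

View pics/s2.png

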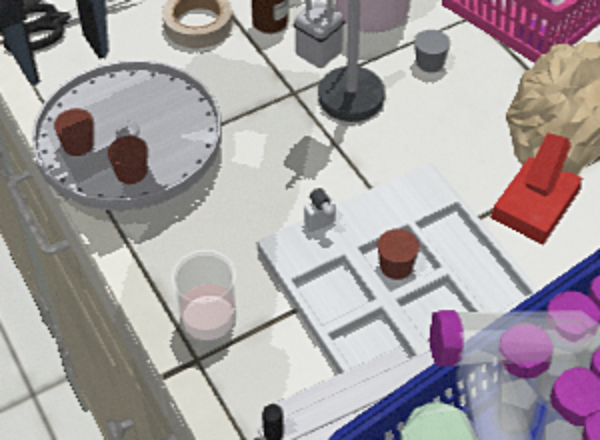

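arm_command --rows '[2,0,40,0,0,0,0.05,2,0,75,0,0,0,0.05,2,0,89,0,0,0,0.05,2,0,89,0,0,0,0.05,2,0,89,0,0,0,-0.5,2,0,89,0,0,0,-0.5,2,0,89,0,0,0,-0.5,2,0,89,0,0,0,-0.5,2,0,75,0,0,0,-0.5,2,0,40,0,0,0,-0.5,2,0,5,0,0,0,-0.5,0,0,0,0,0,0,-0.5,-20,10,0,0,0,0,-0.5,-56,28,0,0,0,0,-0.5,-96,48,0,0,0,0,-0.5,-136,69,0,0,0,0,-0.5,-176,89,0,0,0,0,-0.5,-206,104,0,0,0,0,-0.5,-222,112,0,0,0,0,-0.5,-222,112,0,0,0,0,-0.5]'

```text
time: 11.28
ee_pos: [0.5144, 0.1731, 0.1314]
eef_rot: [0.707, 0.707, -0.0, -0.001]
contact_force: [-1.1, 0.4, -0.2]
gripper_width: 0.341
grip_force: 2.0
```

Run:
```python
from h import *
j,K2,T2=cam('scene'); print(red(K2,T2,j))
go(.5159,.1725,.0185,0)
```

```text
[(np.int32(1356), array([449., 276.]), array([0.6859, 0.1448, 0.056 ])), (np.int32(338), array([244., 259.]), array([0.4263, 0.3386, 0.056 ])), (np.int32(282), array([350., 277.]), array([0.5526, 0.2212, 0.056 ])), (np.int32(370), array([378., 306.]), array([0.5598, 0.1529, 0.056 ]))]
at [0.5141 0.1739 0.1315] ty 0.0 w 0.349 grip 2.0 t 11.32 q6 0.3
shift mm [ -1.4   1.9 113. ] rz 0.0 tilt [-0.001  0.    -1.   ]
```

The grip has slackened to 2 N, so I'll hold still and let it recover.

arm_command --rows '[0,0,0,0,0,0,-0.5,0,0,0,0,0,0,-0.5,0,0,0,0,0,0,-0.5,0,0,0,0,0,0,-0.5,0,0,0,0,0,0,-0.5,0,0,0,0,0,0,-0.5]' --grip_force 20

```text
time: 12.08
ee_pos: [0.5146, 0.1737, 0.132]
eef_rot: [0.707, 0.707, 0.0, -0.0]
contact_force: [0.4, -0.2, -0.1]
gripper_width: 0.335
grip_force: 20.0
```

Run:
```python
from h import *
j,K2,T2=cam('scene'); print(red(K2,T2,j)); save(cv2.resize(j[180:400,180:480],None,fx=2,fy=2),'s3.png')
go(.5159,.1725,.0185,0)
```

```text
[(np.int32(1356), array([449., 276.]), array([0.6859, 0.1448, 0.056 ])), (np.int32(348), array([244., 259.]), array([0.4264, 0.3383, 0.056 ])), (np.int32(279), array([350., 276.]), array([0.5533, 0.2222, 0.056 ])), (np.int32(363), array([378., 306.]), array([0.5599, 0.1531, 0.056 ]))]
at [0.5146 0.1737 0.132 ] ty 0.0 w 0.33 grip 20.0 t 12.12 q6 0.3
shift mm [ -1.2   1.3 113.5] rz 0.0 tilt [ 0.  0. -1.]
```

View pics/s3.png

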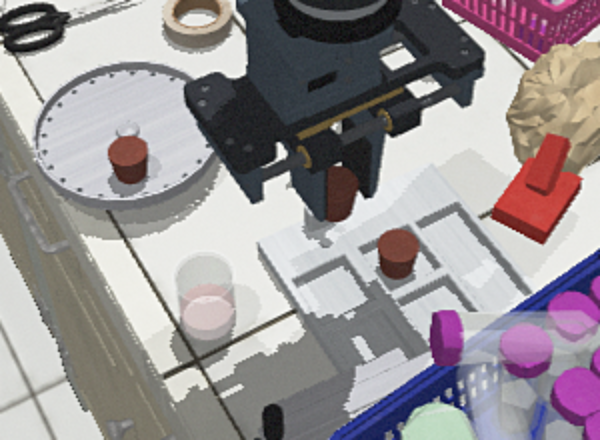

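Run:
```python
from h import *
j,K,T=cam('scene')
for z in (.105,.117,.132,.145): print(z,proj(K,T,(.5146,.1737,z)),proj(K,T,(.5146,.1737-.0,z)))
h,s,v=cv2.split(cv2.cvtColor(j,cv2.COLOR_RGB2HSV)); m=((h<10)|(h>172))&(s>110)&(v>30); m[:, :335]=0;m[:,366:]=0;m[300:]=0;m[:250]=0
y,x=np.nonzero(m);print(x.min(),x.max(),y.min(),y.max())
print([(r,x[y==r].min(),x[y==r].max()) for r in sorted(set(y))][::3])
```

```text
0.105 [345.18354661 288.27160413] [345.18354661 288.27160413]
0.117 [345.27142674 283.02831417] [345.27142674 283.02831417]
0.132 [345.38389686 276.31788379] [345.38389686 276.31788379]
0.145 [345.48380987 270.35666248] [345.48380987 270.35666248]
343 358 263 290
[(np.int64(263), np.int64(346), np.int64(351)), (np.int64(266), np.int64(344), np.int64(355)), (np.int64(269), np.int64(344), np.int64(358)), (np.int64(272), np.int64(344), np.int64(358)), (np.int64(275), np.int64(344), np.int64(357)), (np.int64(278), np.int64(344), np.int64(356)), (np.int64(281), np.int64(344), np.int64(356)), (np.int64(284), np.int64(344), np.int64(355)), (np.int64(287), np.int64(344), np.int64(353)), (np.int64(290), np.int64(345), np.int64(349))]
```

It hasn't slid, so I'll place it and go on to the last stopper.

arm_command --rows '[-1,1,35,0,0,0,-0.5,-1,1,75,0,0,0,-0.5,-1,1,100,0,0,0,-0.5,-1,1,113,0,0,0,-0.5,-1,1,113,0,0,0,-0.5,-1,1,113,0,0,0,0.05,-1,1,113,0,0,0,0.05,-1,1,113,0,0,0,0.05,-1,1,95,0,0,0,0.05,-1,1,55,0,0,0,0.05,-1,1,15,0,0,0,0.05,-1,1,0,0,0,0,0.05,20,-11,0,0,0,0,0.05,56,-29,0,0,0,0,0.05,96,-50,0,0,0,0,0.05,136,-70,0,0,0,0,0.05,160,-81,0,0,0,0,0.05,172,-87,0,0,0,0,0.05,172,-87,0,0,0,0,0.05,172,-87,0,0,0,0,0.05]'

```text
time: 14.68
ee_pos: [0.4278, 0.3447, 0.1317]
eef_rot: [0.707, 0.707, -0.0, 0.0]
contact_force: [1.2, 1.0, -0.6]
gripper_width: 0.529
grip_force: 0.0
```

Run:
```python
from h import *
j,K2,T2=cam('scene'); print(red(K2,T2,j)); 
go(.428,.346,.043,0)
```

```text
[(np.int32(1356), array([449., 276.]), array([0.6859, 0.1448, 0.056 ])), (np.int32(311), array([244., 259.]), array([0.426 , 0.3387, 0.056 ])), (np.int32(366), array([378., 306.]), array([0.56  , 0.1531, 0.056 ])), (np.int32(387), array([347., 322.]), array([0.5051, 0.1522, 0.056 ]))]
at [0.4278 0.3446 0.1318] ty -0.0 w 0.525 grip 0.0 t 14.72 q6 0.66
shift mm [ 1.4  0.2 88.8] rz -0.0 tilt [-0. -0. -1.]
```

arm_command --rows '[1,0,40,0,0,0,0.05,1,0,75,0,0,0,0.05,1,0,89,0,0,0,0.05,1,0,89,0,0,0,0.05,1,0,89,0,0,0,-0.5,1,0,89,0,0,0,-0.5,1,0,89,0,0,0,-0.5,1,0,89,0,0,0,-0.5,1,0,75,0,0,0,-0.5,1,0,40,0,0,0,-0.5,1,0,5,0,0,0,-0.5,0,0,0,0,0,0,-0.5,-20,13,0,0,0,0,-0.5,-56,36,0,0,0,0,-0.5,-96,62,0,0,0,0,-0.5,-136,88,0,0,0,0,-0.5,-176,114,0,0,0,0,-0.5,-212,137,0,0,0,0,-0.5,-228,147,0,0,0,0,-0.5,-228,147,0,0,0,0,-0.5]'

```text
time: 17.23
ee_pos: [0.5743, 0.1172, 0.1311]
eef_rot: [0.707, 0.707, -0.001, -0.001]
contact_force: [-0.0, 0.4, -0.5]
gripper_width: 0.329
grip_force: 20.0
```

Run:
```python
from h import *
j,K2,T2=cam('scene'); print(red(K2,T2,j)); 
go(.5754,.1162,.0185,0)
```

```text
[(np.int32(1295), array([449., 276.]), array([0.6852, 0.1436, 0.056 ])), (np.int32(204), array([410., 287.]), array([0.621 , 0.1564, 0.056 ])), (np.int32(370), array([378., 306.]), array([0.5599, 0.1529, 0.056 ])), (np.int32(383), array([347., 322.]), array([0.5053, 0.1522, 0.056 ]))]
at [0.5738 0.1181 0.1313] ty 0.0 w 0.332 grip 20.0 t 17.27 q6 0.18
shift mm [ -1.9   1.8 112.8] rz 0.0 tilt [-0.002  0.001 -1.   ]
```

arm_command --rows '[-1,1,35,0,0,0,-0.5,-1,1,75,0,0,0,-0.5,-1,1,100,0,0,0,-0.5,-1,1,112,0,0,0,-0.5,-1,1,112,0,0,0,-0.5,-1,1,112,0,0,0,0.05,-1,1,112,0,0,0,0.05,-1,1,112,0,0,0,0.05,-1,1,95,0,0,0,0.05,-1,1,50,0,0,0,0.05,-1,1,0,0,0,0,0.3,-1,1,-50,0,0,0,0.3,-1,1,-80,0,0,0,0.3,-1,1,-80,0,0,0,0.3]'

```text
time: 19.02
ee_pos: [0.5772, 0.117, 0.216]
eef_rot: [0.707, 0.707, 0.003, 0.002]
contact_force: [0.8, -0.7, 0.4]
gripper_width: 0.648
grip_force: 0.0
```

Run:
```python
from h import *
j,K2,T2=cam('scene'); print(red(K2,T2,j)); save(cv2.resize(j[140:400,180:480],None,fx=2,fy=2),'s4.png')
go(.599,.3295,.212,-68.6)
```

```text
[(np.int32(1356), array([449., 276.]), array([0.6859, 0.1448, 0.056 ])), (np.int32(377), array([378., 306.]), array([0.5598, 0.1528, 0.056 ])), (np.int32(375), array([347., 322.]), array([0.5054, 0.1524, 0.056 ])), (np.int32(285), array([400., 328.]), array([0.5652, 0.1046, 0.056 ]))]
at [0.576  0.1167 0.2136] ty 0.0 w 0.654 grip 0.0 t 19.07 q6 0.18
shift mm [212.8  23.2   1.8] rz 68.6 tilt [ 0.003  0.001 -1.   ]
```

View pics/s4.png

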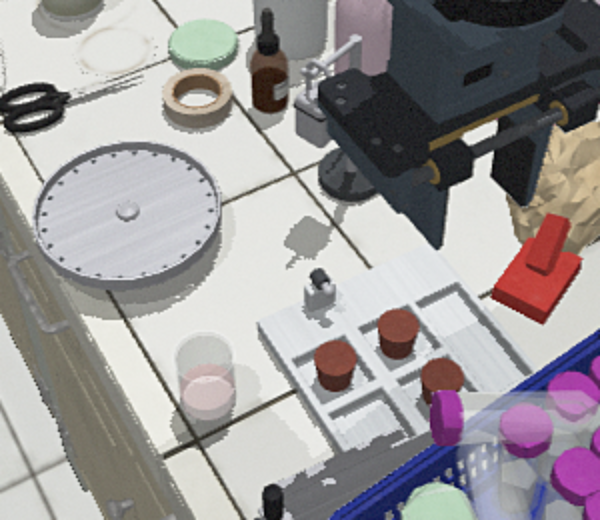

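The picture shows the stoppers standing in wells 1, 3 and 4, and the logger still on its hook at (318,110).

arm_command --rows '[20,2,0,0,0,6,0.3,50,5,0,0,0,15,0.3,80,8,0,0,0,24,0.3,110,12,0,0,0,33,0.3,140,15,0,0,0,42,0.3,165,18,0,0,0,51,0.3,190,21,0,0,0,60,0.3,213,23,0,0,0,68.6,0.3,213,23,0,0,0,68.6,0.3,213,23,0,0,0,68.6,0.3]'

```text
time: 20.32
ee_pos: [0.598, 0.3287, 0.2108]
eef_rot: [0.982, 0.187, -0.001, 0.001]
contact_force: [0.2, -0.0, 0.5]
gripper_width: 0.65
grip_force: 0.0
```

Run:
```python
from h import *
j,K,T=cam('scene'); i,Kt,Tt=cam('top'); save(np.hstack([cv2.resize(j[90:290,240:440],None,fx=2,fy=2),cv2.resize(i[120:320,215:415],None,fx=2,fy=2)]),'s5.png')
go(.599,.3295,.103,-68.6)
print(ray(K,T,190+530/3,150+130/3,0), find('scene','logger_mid',K,T))
for z in (0.15,.2,.25): print(z,ray(K,T,368,78,z),ray(Kt,Tt,223,133,z), ray(Kt,Tt,240,170,z))
```

```text
at [0.5983 0.3286 0.2116] ty -68.5 w 0.649 grip 0.0 t 20.43 q6 1.68
shift mm [  1.1  -0.6 108.6] rz 0.1 tilt [-0.001 -0.001 -1.   ]
[ 7.10884931e-01  4.15210668e-01 -1.11022302e-16] [(0.68, array([0.599, 0.325, 0.127]), array([341., 193.]))]
0.15 [0.79614879 0.55302344 0.15      ] [0.74452138 0.45262067 0.15      ] [0.68044992 0.42372024 0.15      ]
0.2 [0.75160767 0.48760955 0.2       ] [0.72620448 0.44152871 0.2       ] [0.66600777 0.41437604 0.2       ]
0.25 [0.70706655 0.42219565 0.25      ] [0.70788758 0.43043674 0.25      ] [0.65156562 0.40503184 0.25      ]
```

View pics/s5.png

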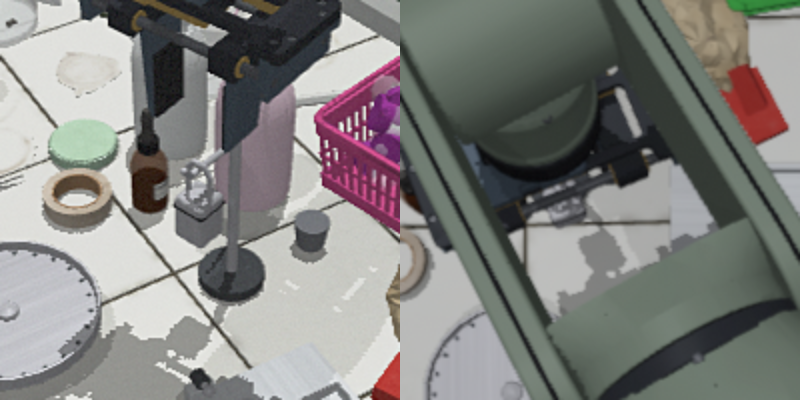

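arm_command --rows '[1,0,25,0,0,0,0.3,1,0,50,0,0,0,0.3,1,0,75,0,0,0,0.3,1,0,95,0,0,0,0.3,1,0,107,0,0,0,0.3,1,0,107,0,0,0,0.3,1,0,107,0,0,0,-0.5,1,0,107,0,0,0,-0.5,1,0,107,0,0,0,-0.5,1,0,107,0,0,0,-0.5,1,0,107,0,0,0,-0.5]' --grip_force 30

```text
time: 21.85
ee_pos: [0.5997, 0.3301, 0.1055]
eef_rot: [0.983, 0.186, 0.001, -0.0]
contact_force: [-0.6, -1.2, 2.5]
gripper_width: 0.336
grip_force: 29.5
```

Run:
```python
from h import *
j,K,T=cam('scene');save(cv2.resize(j[100:260,260:460],None,fx=3,fy=3),'s6.png')
go(.599,.3295,.122,-68.6)
```

```text
at [0.5997 0.3301 0.1055] ty -68.5 w 0.338 grip 29.5 t 21.9 q6 1.68
shift mm [ -0.9   0.3 -16.5] rz 0.1 tilt [ 0.001  0.    -1.   ]
```

View pics/s6.png

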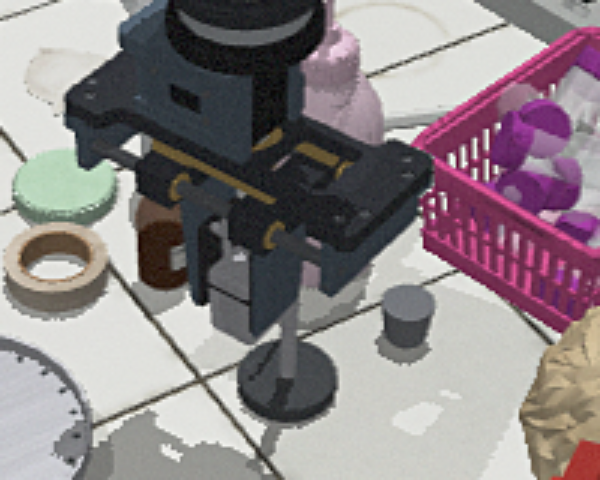

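The logger is between the pads at crop (235,290). Next I raise it 17 mm and draw it off the hook.

arm_command --rows '[0,0,-5,0,0,0,-0.5,0,0,-10,0,0,0,-0.5,0,0,-15,0,0,0,-0.5,0,0,-17,0,0,0,-0.5,0,0,-17,0,0,0,-0.5,-5,0,-17,0,0,0,-0.5,-12,0,-17,0,0,0,-0.5,-20,0,-17,0,0,0,-0.5,-28,0,-17,0,0,0,-0.5,-36,0,-17,0,0,0,-0.5,-44,0,-17,0,0,0,-0.5,-55,0,-17,0,0,0,-0.5,-70,0,-17,0,0,0,-0.5,-80,0,-17,0,0,0,-0.5,-80,0,-17,0,0,0,-0.5]'

```text
time: 23.78
ee_pos: [0.5242, 0.3006, 0.1222]
eef_rot: [0.983, 0.186, 0.0, -0.0]
contact_force: [0.3, 0.8, -1.4]
gripper_width: 0.331
grip_force: 29.5
```

Run:
```python
from h import *
j,K,T=cam('scene');save(cv2.resize(j[100:300,220:440],None,fx=2.5,fy=2.5),'s7.png')
go(.6255,.1444,.122,0)
```

```text
at [0.5249 0.3009 0.1223] ty -68.5 w 0.336 grip 29.5 t 23.82 q6 1.7
shift mm [ 36.4 182.5   0.3] rz -68.5 tilt [ 0.001  0.    -1.   ]
```

View pics/s7.png

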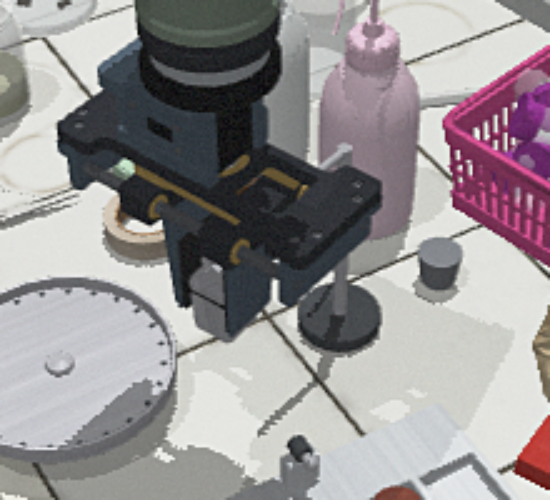

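arm_command --rows '[2,10,0,0,0,-4,-0.5,6,31,0,0,0,-12,-0.5,11,54,0,0,0,-20,-0.5,15,77,0,0,0,-29,-0.5,20,100,0,0,0,-38,-0.5,25,123,0,0,0,-47,-0.5,29,146,0,0,0,-55,-0.5,33,168,0,0,0,-63,-0.5,36,182,0,0,0,-68.5,-0.5,36,182,30,0,0,-68.5,-0.5,36,182,60,0,0,-68.5,-0.5,36,182,70,0,0,-68.5,-0.5,36,182,70,0,0,-68.5,-0.5,36,182,70,0,0,-68.5,-0.5]'

```text
time: 25.58
ee_pos: [0.6261, 0.1449, 0.0532]
eef_rot: [0.707, 0.707, 0.001, 0.001]
contact_force: [0.6, 0.2, -0.4]
gripper_width: 0.336
grip_force: 29.5
```

Run:
```python
from h import *
go(.6255,.1444,.0185,0)
```

```text
at [0.6261 0.1449 0.0532] ty -0.0 w 0.336 grip 29.5 t 25.57 q6 0.21
shift mm [-0.6 -0.7 34.7] rz -0.0 tilt [ 0.003  0.001 -1.   ]
```

arm_command --rows '[0,0,12,0,0,0,-0.5,0,0,24,0,0,0,-0.5,0,0,31,0,0,0,-0.5,0,0,35,0,0,0,-0.5,0,0,35,0,0,0,-0.5,0,0,35,0,0,0,-0.16,0,0,35,0,0,0,-0.16,0,0,35,0,0,0,-0.16,0,0,25,0,0,0,-0.16,0,0,5,0,0,0,-0.16,0,0,-30,0,0,0,-0.16,0,0,-70,0,0,0,-0.16,0,0,-100,0,0,0,-0.16,0,0,-100,0,0,0,-0.16]'

```text
time: 27.32
ee_pos: [0.6268, 0.145, 0.1554]
eef_rot: [0.707, 0.707, 0.003, 0.002]
contact_force: [0.4, 0.1, -0.6]
gripper_width: 0.421
grip_force: 0.0
```

Run:
```python
from h import *
j,K,T=cam('scene');save(cv2.resize(j[240:420,290:510],None,fx=3,fy=3),'s8.png'); print(red(K,T,j)); print(find('scene','bar_knob',K,T),find('scene','logger_mid',K,T))
# knob top in image: dark blob
g=j.max(2); m=(g<45).astype(np.uint8); m[:,:300]=0;m[:,335:]=0;m[:370]=0;m[410:]=0
y,x=np.nonzero(m); print(x.min(),x.max(),y.min(),y.max(),x.mean(),y.mean())
for z in(.06,.075): print(ray(K,T,x.mean(),y.mean(),z))
go(.4106,.0796,.15,60)
```

```text
[(np.int32(1352), array([449., 275.]), array([0.686 , 0.1448, 0.056 ])), (np.int32(373), array([378., 306.]), array([0.5599, 0.1528, 0.056 ])), (np.int32(378), array([347., 322.]), array([0.5055, 0.1522, 0.056 ])), (np.int32(226), array([400., 328.]), array([0.5653, 0.1048, 0.056 ]))]
[(0.68, array([0.453, 0.076, 0.043]), array([343., 384.]))] [(0.79, array([0.624, 0.141, 0.044]), array([417., 298.])), (0.58, array([0.539, 0.146, 0.018]), array([368., 330.]))]
305 321 382 405 315.72670807453414 391.7888198757764
[0.41087264 0.07693467 0.06      ]
[0.40730685 0.0698092  0.075     ]
at [0.6242 0.1444 0.1508] ty -0.0 w 0.42 grip 0.0 t 27.48 q6 0.21
shift mm [ -65.  -213.5    1.3] rz -60.0 tilt [-0.002 -0.    -1.   ]
```

View pics/s8.png

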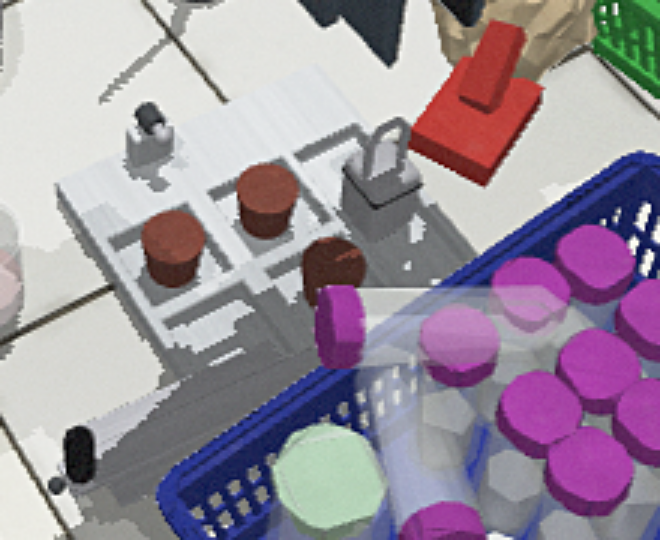

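The logger stands in the long well, and all three stoppers sit in their wells. The knob is at about (.411,.078), which is 135 mm from the pivot as it should be. Now I go above it.

arm_command --rows '[-8,-25,0,0,0,-7,-0.1,-16,-52,0,0,0,-15,-0.1,-25,-79,0,0,0,-22,-0.1,-33,-106,0,0,0,-30,-0.1,-41,-133,0,0,0,-37,-0.1,-49,-160,0,0,0,-45,-0.1,-58,-187,0,0,0,-53,-0.1,-66,-213,0,0,0,-60,-0.1,-66,-213,0,0,0,-60,-0.1,-66,-213,20,0,0,-60,-0.1,-66,-213,40,0,0,-60,-0.1,-66,-213,40,0,0,-60,-0.1,-66,-213,40,0,0,-60,-0.1]'

```text
time: 29.1
ee_pos: [0.4128, 0.079, 0.1121]
eef_rot: [0.26, 0.966, 0.0, 0.0]
contact_force: [-0.2, 0.1, -0.2]
gripper_width: 0.453
grip_force: 0.0
```

Run:
```python
from h import *
j,K,T=cam('scene');save(cv2.resize(j[280:480,250:470],None,fx=3,fy=3),'s9.png')
go(.411,.0785,.060,60)
```

```text
at [0.4129 0.079  0.1124] ty 59.9 w 0.45 grip 0.0 t 29.15 q6 -0.88
shift mm [ 1.4 -1.4 52.4] rz -0.1 tilt [ 0.001  0.    -1.   ]
```

View pics/s9.png

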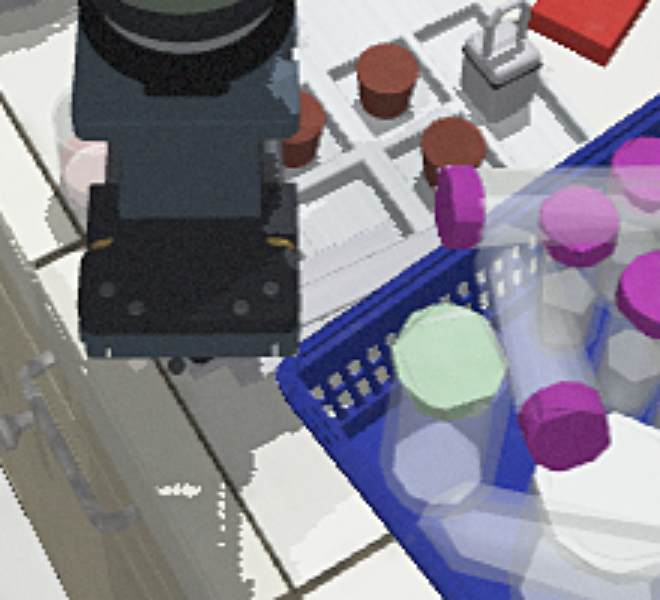

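The gripper is over the knob at crop (190,360), with nothing in the way. I go down and pinch.

arm_command --rows '[1,-1,20,0,0,0,-0.1,1,-1,40,0,0,0,-0.1,1,-1,52,0,0,0,-0.1,1,-1,52,0,0,0,-0.1,1,-1,52,0,0,0,-1,1,-1,52,0,0,0,-1,1,-1,52,0,0,0,-1,1,-1,52,0,0,0,-1,1,-1,52,0,0,0,-1]' --grip_force 12

```text
time: 30.28
ee_pos: [0.4108, 0.0785, 0.0602]
eef_rot: [0.259, 0.966, 0.0, 0.0]
contact_force: [-1.3, -0.7, 2.9]
gripper_width: 0.144
grip_force: 12.0
```

Run:
```python
from h import *
from scipy.spatial.transform import Rotation as R
o=arm.get_obs(); m=R.from_quat(o['eef_rot']).as_matrix(); p=o['ee_pos']
piv=np.array([.5455,.0665]); r=p[:2]-piv; print(p.round(4),o['gripper_width'],o['grip_force'],np.round(o['contact_force'],1),'rad',np.hypot(*r))
q0=np.arctan2(-r[0],r[1]); print('q0',q0)
for q in np.linspace(q0,0,15)[1:].tolist()+[-.02]:
    t=np.array([piv[0]-.135*np.sin(q),piv[1]+.135*np.cos(q),.06]); ang=60*max(q,0)/q0
    print(round(q,2),(m.T@(t-p)*1e3).round(0),round(60-ang,0))
```

```text
[0.4108 0.0785 0.0602] 0.14422431506577446 12.000219225883484 [-1.3 -0.7  2.9] rad 0.1352549369843983
q0 1.4820051699211216
1.38 [ 5. 13.  0.] 4.0
1.27 [ 9. 27.  0.] 9.0
1.16 [11. 41.  0.] 13.0
1.06 [12. 55.  0.] 17.0
0.95 [12. 70.  0.] 21.0
0.85 [10. 84.  0.] 26.0
0.74 [ 6. 98.  0.] 30.0
0.64 [  1. 111.   0.] 34.0
0.53 [ -5. 124.   0.] 39.0
0.42 [-13. 136.   0.] 43.0
0.32 [-22. 147.   0.] 47.0
0.21 [-32. 157.   0.] 51.0
0.11 [-43. 166.   0.] 56.0
0.0 [-55. 174.   0.] 60.0
-0.02 [-57. 175.   0.] 60.0
```

arm_command --rows '[5,13,0,0,0,4,-1,9,27,0,0,0,9,-1,11,41,0,0,0,13,-1,12,55,0,0,0,17,-1,12,70,0,0,0,21,-1,10,84,0,0,0,26,-1,6,98,0,0,0,30,-1,1,111,0,0,0,34,-1,-5,124,0,0,0,39,-1,-13,136,0,0,0,43,-1,-22,147,0,0,0,47,-1,-32,157,0,0,0,51,-1,-43,166,0,0,0,56,-1,-49,170,0,0,0,58,-1,-55,174,0,0,0,60,-1,-58,176,0,0,0,60,-1,-58,176,0,0,0,60,-1,-58,176,0,0,0,60,-1]'

```text
time: 32.52
ee_pos: [0.5467, 0.2018, 0.0597]
eef_rot: [0.707, 0.707, -0.002, -0.002]
contact_force: [-5.9, 2.1, 3.8]
gripper_width: 0.148
grip_force: 12.0
```

Run:
```python
from h import *
go(.5455,.2015,.06,0); print(np.round(arm.get_obs()['contact_force'],1))
```

```text
at [0.5467 0.2018 0.0597] ty -0.0 w 0.148 grip 12.0 t 32.52 q6 0.33
shift mm [-0.3 -1.2 -0.3] rz -0.0 tilt [-0.005 -0.    -1.   ]
[-5.9  2.1  3.8]
```

arm_command --rows '[0,-1,0,0,0,0,-0.3,0,-1,0,0,0,0,-0.3,0,-1,0,0,0,0,-0.3,0,-1,-20,0,0,0,-0.3,0,-1,-60,0,0,0,-0.3,0,-1,-110,0,0,0,-0.3,30,-30,-140,0,0,0,-0.3,80,-60,-140,0,0,0,-0.3,130,-90,-140,0,0,0,-0.3,180,-130,-140,0,0,0,-0.3,220,-160,-140,0,0,0,-0.3,240,-170,-140,0,0,0,-0.3,240,-170,-140,0,0,0,-0.3]'

```text
time: 34.15
ee_pos: [0.3791, 0.4427, 0.1998]
eef_rot: [0.707, 0.708, 0.0, 0.0]
contact_force: [0.1, -0.1, 0.8]
gripper_width: 0.35
grip_force: 0.0
```

Run:
```python
from h import *
j,K,T=cam('scene'); i,Kt,Tt=cam('top')
save(np.hstack([cv2.resize(j[230:390,270:470],None,fx=2,fy=2),cv2.resize(i[170:330,320:520],None,fx=2,fy=2)]),'s10.png')
# dark knob blob in both
for n,im,k,t,(x0,x1,y0,y1) in [('s',j,K,T,(300,400,240,360)),('t',i,Kt,Tt,(330,440,200,300))]:
    for q in (0,.05,.1): print(n,q,proj(k,t,(.5455-.135*np.sin(q),.0665+.135*np.cos(q),.075)).round(1))
    m=np.zeros(im.shape[:2],np.uint8); m[y0:y1,x0:x1]=(im[y0:y1,x0:x1].max(2)<45)
    c,l,st,ce=cv2.connectedComponentsWithStats(m); print([(s[4],e.round(1)) for s,e in zip(st[1:],ce[1:]) if s[4]>8])
```

```text
s 0 [352.9 279.5]
s 0.05 [349.2 281.3]
s 0.1 [345.5 283.4]
[(np.int32(118), array([353.4, 284.6]))]
t 0 [374.8 254.5]
t 0.05 [375.  258.3]
t 0.1 [375.4 262.2]
[(np.int32(44), array([373.7, 254.5]))]
```

View pics/s10.png

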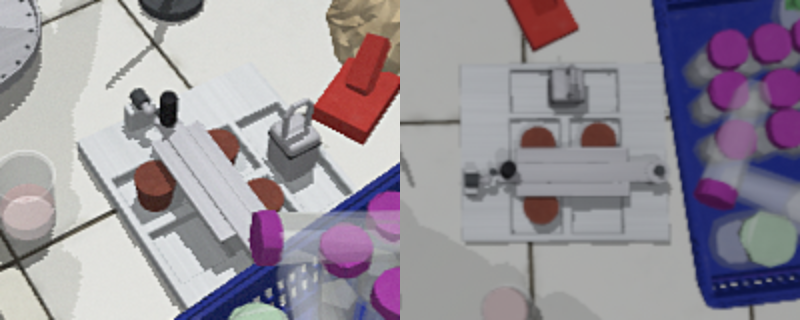

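The keeper bar is shut: the knob's row in the top view is 254.5, matching 0 rad. The three stoppers and the logger are in their wells.

```bash
python3 -c "
from h import *
print(arm.close_job())"
```

```text
the job is handed in; nothing more can be done
None
```

The job is handed in: all three stoppers found on the turntable are in square wells (1, 3 and 4), the logger stands in the long well, the keeper bar reads shut (about 0 rad) in the top camera image, and the robot did not touch the beaker, dropper bottle or tape roll.

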